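# Close up the swabbing trolley between patients

### The job

Close up the trolley before the next patient: with your fingertips, push the open drawers of the supply rack fully home, and push the sharps box's red flap over and down until it lies flat shut. Push on the outside only, never touching the underside of the flap or the inside of a drawer, and leave the sharps box and everything else standing where it is.

Things in the scene. Friction and masses are not known exactly. Their poses are not given: they have to be found in the camera images.
- rack: White steel supply rack standing on the trolley, 372 mm wide (y), 225 deep (x), 136 high, with three equal drawers side by side in one row (bays 120 mm apart, any order of colours). Origin on the trolley top, under the middle of its front edge; its x axis points from the drawer fronts into the rack (the direction in which drawers are pushed shut), y along the row, z up. The rear half of its top carries loose things; the front 100 mm of the top is bare. The rack is fixed.
- sharps: Yellow sharps box with a yellow lid and a red flap in it, 200 mm wide (y), 160 deep (x), 186 high to the top face of the lid, part-filled, 1.0 to 1.6 kg, standing loose on the trolley. Origin under its middle, z up; its own -x side (more or less towards the robot) is where the free edge of the red flap comes down; the flap's hinge runs along its y axis, 50 mm on the +x side of the middle.
- sharps_flap (a joint): Angle of the red flap in rad: 0 = closed, lying flat over the opening in the lid; 1.57 = standing upright; it starts open beyond upright, leaning back (at most 2.05). The hinge is stiff (about 0.05 N m) and the flap stays at whatever angle it is left. The flap is a red plate 5 mm thick, 106 mm wide, its plain outer face (up when closed, away from the robot when open) reaching 94 mm from the hinge line, with a finger tab 34 mm wide going on to 104 mm.
- flap_hinge (a point): Middle of the flap's hinge line, 191 mm above the trolley, inside the plate's thickness (the outer face lies 2.5 mm off it). Moves with the sharps box.
- flap_edge (a point): Middle of the flap's free edge, on its outer face, 94 mm from the hinge line; moves with the flap.
- flap_underside: Underside of the flap (dark red plug, up to 11 mm thick), the contaminated side that faces the robot while the flap is open. Origin at the middle of the hinge line; turns with the flap. Not to be touched.
- drawer_blue (a joint): How far the drawer with the blue label is open, in m: 0 = shut, its front in line with the other shut drawers; at most 0.13; starts partly open. It runs stiffly (about 1.2 N) and stays where it is left; it meets a firm stop at 0.
- front_blue (a point): On the grey front of the drawer with the blue label: middle of the outer face in width, 95 mm above the trolley. The front is 116 mm wide, flat from 60 to 128 mm above the trolley (label area); below that a 56 mm wide grip lip (up to 56 mm above the trolley) sticks out 16 mm. When shut, the face stands 12 mm in front of the rack's front edge.
- tub_blue: Inside of the drawer with the blue label: tub (190 mm deep, 104 wide, walls up to 102 mm high) and its supplies, behind the front. Origin on the trolley top under the middle of the drawer's front end; moves with the drawer. Not to be touched.
- drawer_green (a joint): How far the drawer with the green label is open, in m: 0 = shut, its front in line with the other shut drawers; at most 0.13; starts partly open. It runs stiffly (about 1.2 N) and stays where it is left; it meets a firm stop at 0.
- front_green (a point): On the grey front of the drawer with the green label: middle of the outer face in width, 95 mm above the trolley. The front is 116 mm wide, flat from 60 to 128 mm above the trolley (label area); below that a 56 mm wide grip lip (up to 56 mm above the trolley) sticks out 16 mm. When shut, the face stands 12 mm in front of the rack's front edge.
- tub_green: Inside of the drawer with the green label: tub (190 mm deep, 104 wide, walls up to 102 mm high) and its supplies, behind the front. Origin on the trolley top under the middle of the drawer's front end; moves with the drawer. Not to be touched.
- drawer_orange (a joint): How far the drawer with the orange label is open, in m: 0 = shut, its front in line with the other shut drawers; at most 0.13; starts closed. It runs stiffly (about 1.2 N) and stays where it is left; it meets a firm stop at 0.
- front_orange (a point): On the grey front of the drawer with the orange label: middle of the outer face in width, 95 mm above the trolley. The front is 116 mm wide, flat from 60 to 128 mm above the trolley (label area); below that a 56 mm wide grip lip (up to 56 mm above the trolley) sticks out 16 mm. When shut, the face stands 12 mm in front of the rack's front edge.
- tub_orange: Inside of the drawer with the orange label: tub (190 mm deep, 104 wide, walls up to 102 mm high) and its supplies, behind the front. Origin on the trolley top under the middle of the drawer's front end; moves with the drawer. Not to be touched.
- gel_bottle: Bystander: clear hand-gel pump bottle, 56 mm across, 148 high; loose. Origin at the middle of its underside. Leave alone.
- tape_roll: Bystander: white roll of tape lying flat, 68 mm across, 25 high; loose. Origin at the middle of its underside. Leave alone.
- glove_box: Bystander: carton of blue gloves, 85 x 200 x 62 mm, on the rear of the rack's top; loose. Origin at the middle of its underside. Leave alone.
- swab_jar: Bystander: amber glass jar with metal cap, 56 mm across, 70 high, on the rear of the rack's top; loose. Origin at the middle of its underside. Leave alone.
- dish: Bystander: white shallow dish with forceps and a sample tube, 120 x 180 x 28 mm, in front of the sharps box; loose. Origin at the middle of its underside. Leave alone.
- spray: Bystander: white and teal spray bottle, 72 mm across, 208 high; loose. Origin at the middle of its underside. Leave alone.

How it is judged:
At the end, for the whole second after the job is handed in: All three drawers are shut to within 5 mm, the flap is down to within 0.07 rad, the sharps box stands upright (0.05 rad), at rest, within 40 mm of where it was, and every bystander stands upright (0.1 rad) within 25 mm of where it was (value of joint each of drawer_blue, drawer_green, drawer_orange below 0.005 m and value of joint sharps_flap below 0.07 rad and distance of sharps from where it was at the start of the episode below 0.04 m and angle between sharps's own z axis and vertical below 0.05 rad and linear speed of sharps below 0.02 m/s and distance of each of gel_bottle, tape_roll, glove_box, swab_jar, dish, spray from where it was at the start of the episode below 0.025 m and angle between each of gel_bottle, tape_roll, glove_box, swab_jar, dish, spray's own z axis and vertical below 0.1 rad); the robot touches nothing.
It fails at once if the fingers touch the contaminated underside of the flap (contact force between the fingers and flap_underside above 0.3 N).
It fails at once if the fingers touch the inside of a drawer or its supplies (contact force between the fingers and tub_blue above 0.3 N or contact force between the fingers and tub_green above 0.3 N or contact force between the fingers and tub_orange above 0.3 N).
It fails at once if the sharps box is lifted, shoved more than 40 mm or tipped by more than 0.2 rad (height (world z) of sharps above 0.02 m or distance of sharps from where it was at the start of the episode above 0.04 m or angle between sharps's own z axis and vertical above 0.2 rad).
It fails at once if a bystander is moved more than 25 mm, lifted or knocked over (distance of any of gel_bottle, tape_roll, glove_box, swab_jar, dish, spray from where it was at the start of the episode above 0.025 m or angle between any of gel_bottle, tape_roll, glove_box, swab_jar, dish, spray's own z axis and vertical above 0.3 rad).
It also fails if it takes over 67 s, if anything falls off the work surface, if the arm or the gripper's body presses on something with over 40 N, if the wrist force passes 120 N, or if a joint passes its speed limit or range.

### The arm

A 7-joint arm with a two-finger parallel gripper is mounted at the origin on the work surface. World frame = base frame: x ahead of the robot, y to its left, z up, the work surface at z = 0. Lengths are in m, angles in rad, forces in N, time in s.
With the tool pointing down it reaches from about 0.4 to 0.875 m from the base axis. Payload 6.5 kg.
Tool frame: the origin (TCP) lies at the very end of the fingers, on their centre line; the grasp point (between the pads) lies 19 mm behind it; z points along the fingers, y is the direction in which the jaws open and shut (so a half turn about z gives the same grasp; the last joint's range is limited). The gripper opens to 85 mm and grips with 20 to 120 N. Pads are 22 mm wide; open, the fingers measure 114 mm over their backs; the gripper's body (76 mm by 85 mm) begins 54 mm behind the grasp point. The pads swing forward as they close: fully open they stand 13 mm farther back than shut.
Start: joints at [-1.377, 0.536, -0.004, 1.538, 0.003, 1.067, -0.071], TCP at [0.167, 0.628, 0.231] pointing down, gripper open.
Joint ranges: [-2.7, 2.7], [-0.37, 2.16], [-1.27, 1.26], [0.24, 2.4], [-1.31, 4.45], [0.19, 1.91], [-2.76, 2.76]. Speed limits (rad/s): [2.39, 2.39, 3.14, 3.14, 3.14, 3.14, 3.14].

### API

Orientations are given as a unit quaternion [w, x, y, z].
In Python, from cell import r gives the robot as it stands. Calls block until the motion is done:
- r.move_to(position, orientation): joint-space move of the TCP to a pose.
- r.move_straight(position, velocity=0.15, frame=None, guard=None): straight line of the TCP; frame=None keeps the orientation; velocity is the mean speed in m/s. With guard (N) it stops when the force on the tool has changed by that much, and returns True; else False.
- r.set_joints(angles): joint-space move.
- r.move_gripper(opening, grasp_force=None): opening from 0.0 (shut) to 1.0 (fully open); grasp_force is the grip in N (None keeps the last); returns when the fingers have stopped.
- r.wait(seconds).
- r.ik(position, orientation): joint angles nearest the present ones, or None.
- r.observe(): the state.
- r.grab_frame(name): name is "scene" or "top"; returns (picture, depth): 420x560x3 uint8, red, green, blue; 420x560 float32, m along the optical axis (not along the pixel's ray), 0 where there is no reading.
- r.camera_params(name): a dict with "intrinsics" (3x3 intrinsics, pixels), "R" (3x3) and "t" (3): a world point X has camera coordinates R X + t. Camera axes: x right, y down, z forward; pixel columns grow to the right and rows downward; lengths in m; the calibration is good to about 2 mm. A picture is of the moment at which its call begins. camera_params takes no time and is no camera call.
A pose or a line that the arm cannot do raises r.MotionError and nothing moves.
- r.finish_job(): hands the job in, once; it reports no verdict.
The state is a dict: "t": time; "joints": joint angles; "qd": joint speeds; "effort": joint torques, N m; "eef_pos": TCP position; "tcp_rot": TCP orientation; "force": force on the tool from outside, world axes, zero at the start; "torque": the same for the moment, N m; "grip_width": opening from 0.0 (shut) to 1.0 (fully open).
Only numpy, scipy, OpenCV 4.12 (cv2) and the standard library are available. Lean on these libraries where they do the work, as an engineer would, in place of code of your own. Each camera call takes 0.05 s, during which the arm holds its last target. There are 200 camera calls.

## Working session

There is one attempt and no reset: what is moved stays moved. The work goes in short steps, each a Python script; the robot and the scene stay as the last script left them, time stands still between calls to the robot, and variables do not carry over. Pictures are saved under pics/ and viewed, about 8 in all and at most 12, crops included, and the job is handed in when it is done.

```bash
mkdir -p pics; ls; cat > h.py <<'E'
import numpy as np, cv2
from cell import r
def grab(n):
    im,d=r.grab_frame(n); p=r.camera_params(n)
    K,R,t=[np.array(p[k]) for k in("intrinsics","R","t")]
    v,u=np.mgrid[:420,:560]
    c=np.stack([(u-K[0,2])/K[0,0]*d,(v-K[1,2])/K[1,1]*d,d],-1)
    X=(c-t)@R; X[d<=0]=np.nan
    return im,d,X
E
python3 - <<'E'
from h import *
for n in("scene","top"):
    im,d,X=grab(n); np.savez(f"{n}.npz",im=im,X=X)
    cv2.imwrite(f"pics/{n}0.png",im[...,::-1])
    p=r.camera_params(n); print(n,-np.array(p["R"]).T@p["t"],np.array(p["R"])[2])
print(r.observe())
E
```

```text
pics
scene [ 0.43455572 -0.5912034   1.58023725] [ 0.07553958  0.41449556 -0.9069108 ]
top [0.39737274 0.07060072 1.50300353] [ 0.1109686  -0.00823014 -0.99378983]
{'t': 0.1, 'joints': array([-1.3771725 ,  0.53708538, -0.00443726,  1.53874699,  0.0025867 ,
        1.06729722, -0.07119564]), 'qd': array([ 2.66836539e-05, -3.07798851e-03, -2.29231865e-04, -2.57427516e-03,
       -4.11205904e-04,  2.14740539e-04,  6.47194739e-04]), 'effort': array([ 2.52249709e-03, -5.84560704e+01,  1.05176657e+00, -2.59775895e+01,
        1.26172299e-02,  4.57216665e-03, -8.66791225e-06]), 'eef_pos': array([0.1668591 , 0.62764503, 0.23051462]), 'tcp_rot': array([-4.81312917e-05,  1.29512842e-01,  9.91577449e-01, -7.64082602e-04]), 'force': array([-0.43109134, -0.79786738, -0.22452301]), 'torque': array([-0.01745968,  0.01892325,  0.02958341]), 'grip_width': 1.0014196723804858}
```

View pics/scene0.png

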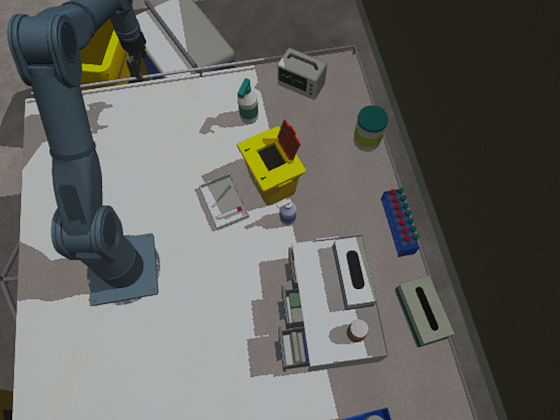

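View pics/top0.png

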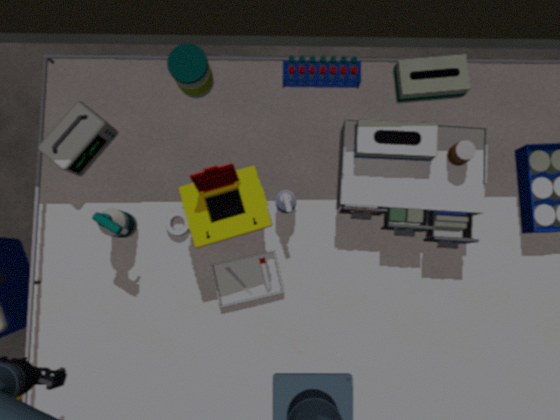

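Scene: rack at right (290-385, 235-370), sharps box (270,165), flap red (289,140), dish (222,200), gel bottle (287,212) next to box. Top: two right-hand drawers (405,215), (450,225) are open; the left-hand one looks shut. Now numbers.

```bash
python3 - <<'E'
from h import *
S={n:np.load(n+".npz") for n in("top","scene")}
for n in S:
    im,X=S[n]["im"],S[n]["X"]; z=X[...,2]
    hsv=cv2.cvtColor(im,cv2.COLOR_RGB2HSV); H,Sa,V=[hsv[...,i].astype(int) for i in range(3)]
    near=(X[...,0]>.3)&(X[...,0]<1.1)
    yel=(H>20)&(H<35)&(Sa>150)&(V>60)&near
    lid=yel&(abs(z-.186)<.012)
    P=X[lid]; 
    def rect(P):
        (c,s,a)=cv2.minAreaRect((P[:,:2]*1000).astype(np.float32)); return np.round(c,1),np.round(s,1),round(a,1)
    print(n,"lid",lid.sum(),np.median(P[:,2]),rect(P))
    red=((H<8)|(H>172))&(Sa>150)&(V>40)&near&(z>.17)&(np.abs(X[...,1]-np.median(P[:,1]))<.15)
    Q=X[red]; print(" red",red.sum(),Q.min(0),Q.max(0),rect(Q))
    Pc=Q.mean(0); w,vv=np.linalg.eigh(np.cov((Q-Pc).T)); print(" mean",Pc,"normal",vv[:,0],"sd",np.sqrt(w))
    rk=(abs(z-.136)<.006)&(X[...,1]<.05)&(X[...,1]>-.6)&near
    rk=cv2.morphologyEx(rk.astype(np.uint8),cv2.MORPH_OPEN,np.ones((5,5)))>0
    P=X[rk]; print(" racktop",rk.sum(),np.median(P[:,2]),rect(P))
    for nm,lo,hi in(("blue",100,130),("green",40,90),("orange",5,22)):
        m=(H>=lo)&(H<=hi)&(Sa>90)&(V>40)&(z>.03)&(z<.15)&(X[...,0]>.4)&(X[...,0]<.75)&(X[...,1]<.05)&(X[...,1]>-.5)
        if m.sum()>2: print(" ",nm,m.sum(),np.median(X[m],0),X[m].min(0),X[m].max(0))
    # front profile of top-height points per y: min x of points with z .115-.135
    f=(z>.118)&(z<.145)&(X[...,1]<.05)&(X[...,1]>-.6)&near
    A=X[f]
    for y in np.arange(-.48,.0,.02):
        B=A[abs(A[:,1]-y)<.006]
        if len(B)>3: print("  y%.2f xmin %.3f %.3f z %.3f"%(y,*np.sort(B[:,0])[[0,2]],B[np.argsort(B[:,0])[:3],2].mean()))
for b,(nm,c) in enumerate((("top",(330,110,500,260)),("scene",(250,220,400,390)))):
    x0,y0,x1,y1=c; k=cv2.resize(S[nm]["im"][y0:y1,x0:x1],None,fx=3,fy=3,interpolation=cv2.INTER_CUBIC)
    k=cv2.convertScaleAbs(k,alpha=1.3,beta=20); S[nm+"k"]=cv2.copyMakeBorder(k,0,510-k.shape[0],0,510-k.shape[1],0) if 1 else k
k=np.hstack([S["topk"],S["scenek"]]); cv2.imwrite("pics/crop1.png",cv2.resize(k,(800,400))[...,::-1])
E
```

```text
top lid 3537 0.1865797814737934 (array([546.7, 229.4]), array([157.9, 199.7]), 17.0)
 red 349 [0.5818117  0.19967852 0.19159357] [0.63488471 0.29982518 0.29769472] (array([608.6, 248.2]), array([ 35.5, 100.9]), 16.7)
 mean [0.61107864 0.24872397 0.26317414] normal [ 0.89941226  0.28702982 -0.32965356] sd [0.00340271 0.02749064 0.02919679]
 racktop 6665 0.13649803521699008 (array([ 662.7, -252.9]), array([372.5, 222.9]), 86.9)
  blue 120 [ 0.54534921 -0.36542729  0.07776721] [ 0.4684449  -0.41752047  0.04893152] [ 0.55124511 -0.32417426  0.10826591]
  green 3 [ 0.50236371 -0.21696136  0.09726324] [ 0.50228674 -0.22191674  0.06827948] [ 0.52610083 -0.20962128  0.09894038]
  orange 43 [ 0.54568504 -0.12785662  0.09871542] [ 0.54395837 -0.16004726  0.05216365] [ 0.54779619 -0.09862742  0.1166603 ]
  y-0.44 xmin 0.569 0.601 z 0.133
  y-0.42 xmin 0.468 0.471 z 0.129
  y-0.40 xmin 0.468 0.468 z 0.129
  y-0.38 xmin 0.468 0.470 z 0.125
  y-0.36 xmin 0.470 0.470 z 0.129
  y-0.34 xmin 0.471 0.473 z 0.124
  y-0.32 xmin 0.473 0.473 z 0.128
  y-0.30 xmin 0.473 0.475 z 0.124
  y-0.28 xmin 0.501 0.5
[... 1044 characters left out ...]
9947212  0.14920188]
  y-0.44 xmin 0.553 0.566 z 0.129
  y-0.42 xmin 0.467 0.468 z 0.132
  y-0.40 xmin 0.467 0.468 z 0.129
  y-0.38 xmin 0.468 0.469 z 0.124
  y-0.36 xmin 0.468 0.469 z 0.129
  y-0.34 xmin 0.469 0.470 z 0.127
  y-0.32 xmin 0.470 0.471 z 0.127
  y-0.30 xmin 0.498 0.498 z 0.129
  y-0.28 xmin 0.498 0.499 z 0.126
  y-0.26 xmin 0.499 0.500 z 0.128
  y-0.24 xmin 0.501 0.503 z 0.125
  y-0.22 xmin 0.502 0.503 z 0.127
  y-0.20 xmin 0.505 0.505 z 0.130
  y-0.18 xmin 0.542 0.543 z 0.129
  y-0.16 xmin 0.543 0.544 z 0.127
  y-0.14 xmin 0.545 0.547 z 0.124
  y-0.12 xmin 0.545 0.546 z 0.125
  y-0.10 xmin 0.546 0.548 z 0.130
  y-0.08 xmin 0.549 0.550 z 0.125
  y-0.06 xmin 0.562 0.572 z 0.138
```

View pics/crop1.png

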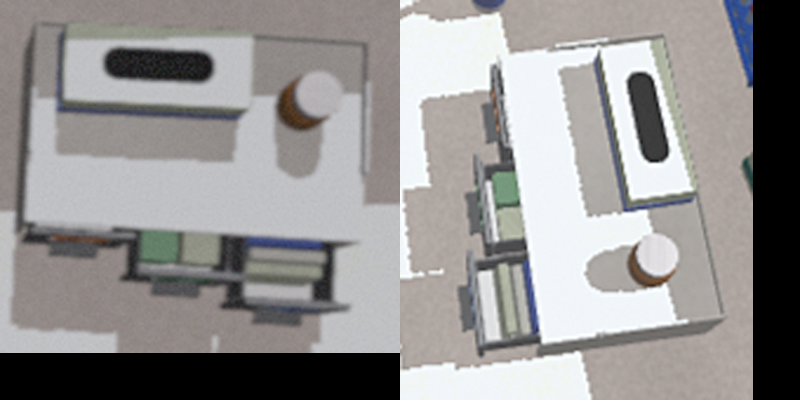

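Blue is about 64 mm open, green about 38 mm and orange is shut. The rack yaw is -3.1°. The sharps box is at (0.546, 0.228) with yaw 17°, and the flap is at about 1.91 rad. The sizes match the spec. I'll do the flap first, from behind with the fingers shut.

```bash
cat >> h.py <<'E'
def down(yaw):  # tool down, tool y along world direction 90deg+yaw
    f=np.pi/2+yaw/2; return np.array([0,np.cos(f),np.sin(f),0])
YS=np.radians(17.0); ex=np.array([np.cos(YS),np.sin(YS)]); C=np.array([.5463,.228])
def box(x,z): return np.r_[C+ex*x,z]
YR=np.radians(-3.1); rx=np.array([np.cos(YR),np.sin(YR)]); ry=np.array([-rx[1],rx[0]])
E
cat > flap1.py <<'E'
from h import *
r.move_gripper(0.0)
o=r.observe(); p=o["eef_pos"]; 
r.move_straight([p[0],p[1],.40])
r.move_to(box(.118,.40),down(YS))
r.move_straight(box(.118,.255),velocity=.12)
o=r.observe(); print(o["t"],o["eef_pos"],box(.118,.255),o["force"],o["tcp_rot"])
for n in("scene","top"):
    im,d,X=grab(n); np.savez(f"{n}1.npz",im=im,X=X); 
    c=(220,90,340,210) if n=="scene" else (160,130,300,270)
    cv2.imwrite(f"pics/{n}1.png",cv2.resize(im[c[1]:c[3],c[0]:c[2]],(400,400),interpolation=cv2.INTER_CUBIC)[...,::-1])
cv2.imwrite("pics/f1.png",np.hstack([cv2.imread(f"pics/{n}1.png") for n in("scene","top")]))
E
python3 flap1.py
```

```text
5.6917 [0.65968639 0.26266788 0.25601345] [0.65914396 0.26249986 0.255     ] [-0.41793872  0.09927939 -0.14382655] [ 8.30485206e-04 -1.47793612e-01  9.89017854e-01  2.07890907e-04]
```

View pics/f1.png

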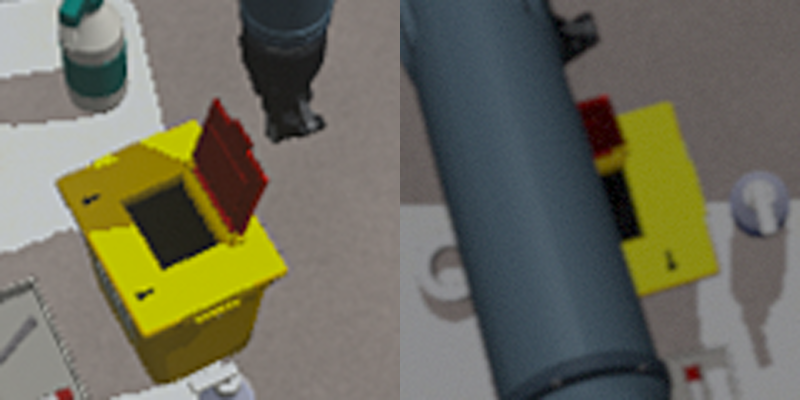

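The finger (scene crop 295,125) stands behind the flap (230,165), clear of it and of everything else. Push it over.

```bash
cat > flap2.py <<'E'
from h import *
s=.066; hz=.191
def st(tag):
    o=r.observe(); print(tag,round(o["t"],2),o["eef_pos"].round(4),o["force"].round(1))
def go(p,v,g):
    hit=r.move_straight(p,velocity=v,guard=g)
    if hit: st("HIT"); 
    return hit
ok=not go(box(.05+.0025+.011,.257),.05,8); st("upright")
if ok:
    for th in np.radians(np.arange(80,9,-10)):
        p=box(.05-s*np.cos(th)+.0025*np.sin(th)+.011, hz+s*np.sin(th)+.0025*np.cos(th))
        if go(p,.05,8): break
    st("arc")
E
python3 flap2.py
python3 - <<'E'
from h import *
im,d,X=grab("scene"); cv2.imwrite("pics/f2.png",cv2.resize(im[90:210,220:340],(500,500),interpolation=cv2.INTER_CUBIC)[...,::-1])
E
```

```text
upright 7.03 [0.607  0.2466 0.2567] [ 0.3  0.2 -0.5]
arc 10.1 [0.5425 0.2268 0.2045] [ 0.4 -0.2 -1.1]
```

View pics/f2.png

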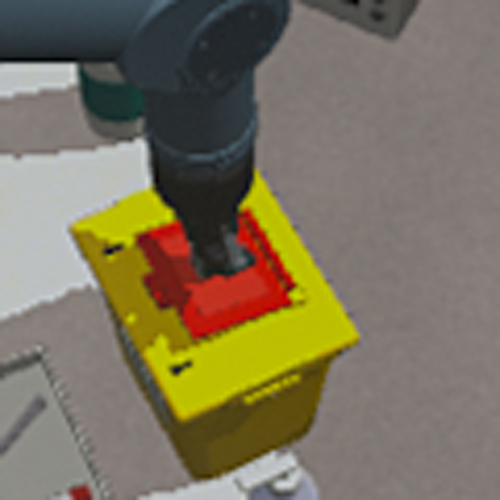

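The flap (215,275) is nearly down with the finger on its outer face. I'll press it home, then shut the drawers.

```bash
cat > drw.py <<'E'
from h import *
def st(tag):
    o=r.observe(); print(tag,round(o["t"],2),o["eef_pos"].round(4),o["force"].round(1)); return o
p=r.observe()["eef_pos"]
print(r.move_straight([*box(-.005,0)[:2],.186],velocity=.04,guard=10)); o=st("press")
r.move_straight([*o["eef_pos"][:2],.36],velocity=.2)
O=np.array([.5497,-.2479])
def rack(x,y,z): return np.r_[O+rx*x+ry*y,z]
for nm,y,op in(("green",0,.038),("blue",-.12,.064)):
    x0=-.023-op-.03
    r.move_to(rack(x0,y,.30),down(YR))
    r.move_straight(rack(x0,y,.088),velocity=.2); st(nm+" start")
    h=r.move_straight(rack(-.005,y,.088),velocity=.05,guard=8); o=st(nm+" %s"%h)
    print("local x",(o["eef_pos"][:2]-O)@rx)
    r.move_straight(rack(x0,y,.088),velocity=.15)
    r.move_straight(rack(x0,y,.30),velocity=.2)
E
python3 drw.py
```

```text
True
press 10.53 [0.5425 0.2269 0.1935] [-1.9 -0.5  8. ]
green start 14.47 [ 0.4595 -0.2433  0.0889] [ 0.4  1.  -0.2]
green True 15.72 [ 0.5265 -0.2464  0.0872] [0.7 0.1 0.4]
local x -0.0232668115682538
blue start 19.28 [ 0.4271 -0.3618  0.089 ] [0.3 0.  0.6]
blue True 20.96 [ 0.5199 -0.3662  0.0872] [0.6 0.7 0.4]
local x -0.02334916269278552
```

```bash
cat > chk.py <<'E'
from h import *
for n in("top","scene"):
    im,d,X=grab(n); im0=np.load(n+".npz")["im"]; X0=np.load(n+".npz")["X"]; z=X[...,2]
    f=(z>.118)&(z<.140)&(X[...,0]>.4)
    for y in np.arange(-.42,-.06,.04):
        B=X[f&(abs(X[...,1]-y)<.008)]; B0=np.sort(B[:,0])[:6]
        if len(B0)>5: print(n,"y%.2f rack x of face %.3f"%(y,(np.array([B0[2],y])-[.5497,-.2479])@rx))
    hsv=cv2.cvtColor(im,cv2.COLOR_RGB2HSV).astype(int); H,S,V=hsv[...,0],hsv[...,1],hsv[...,2]
    near=(X[...,0]>.4)&(X[...,0]<.75)&(X[...,1]>.05)&(X[...,1]<.4)
    red=((H<8)|(H>172))&(S>150)&near&(z>.17); Q=X[red]
    A=np.c_[(Q[:,:2]-C)@ex,np.ones(len(Q))]; k=np.linalg.lstsq(A,Q[:,2],rcond=None)[0]
    print(n,"flap z med %.4f slope %.3f"%(np.median(Q[:,2]),k[0]), "x range",A[:,0].min(),A[:,0].max())
    P=X[(H>20)&(H<35)&(S>150)&(V>60)&near&(abs(z-.186)<.012)]
    print(n,"lid",cv2.minAreaRect((P[:,:2]*1000).astype(np.float32)),np.median(P[:,2]))
    cv2.imwrite(f"pics/{n}_end%d.png"%int(r.observe()["t"]*10),im[...,::-1])
    cv2.imwrite("pics/diff.png",im[...,::-1]) 
E
python3 - <<'E'
from h import *
p=r.observe()["eef_pos"]; r.move_to([.36,-.30,.36],down(YR))
E
python3 chk.py; ls pics
```

```text
top y-0.42 rack x of face -0.010
top y-0.38 rack x of face -0.009
top y-0.34 rack x of face -0.009
top y-0.30 rack x of face -0.009
top y-0.26 rack x of face -0.009
top y-0.22 rack x of face -0.009
top y-0.18 rack x of face -0.010
top y-0.14 rack x of face -0.009
top y-0.10 rack x of face -0.009
top flap z med 0.1945 slope 0.002 x range -0.051189269743371645 0.053507826876884594
top lid ((546.96337890625, 229.57608032226562), (158.102294921875, 199.90420532226562), 17.225379943847656) 0.1866865537837824
scene y-0.42 rack x of face -0.009
scene y-0.38 rack x of face -0.010
scene y-0.34 rack x of face -0.010
scene y-0.30 rack x of face -0.009
scene y-0.26 rack x of face -0.010
scene y-0.22 rack x of face -0.011
scene y-0.18 rack x of face -0.010
scene y-0.14 rack x of face -0.011
scene y-0.10 rack x of face -0.010
scene flap z med 0.1948 slope 0.001 x range -0.05265699018887587 0.052984584153824635
scene lid ((546.6066284179688, 226.8958740234375), (159.64344787597656, 203.18370056152344), 16.828083038330078) 0.18705337680010548
crop1.png
diff.png
f1.png
f2.png
scene0.png
scene1.png
scene_end235.png
top0.png
top1.png
top_end234.png
```

All fronts are in line with the shut orange one, the flap is flat, and the box hasn't moved. One look at the whole scene before I hand in.

View pics/scene_end235.png

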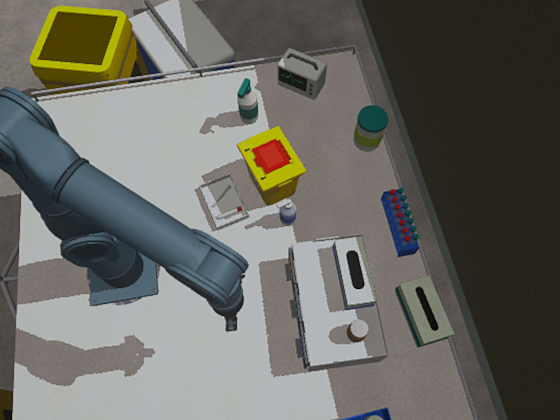

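The flap is shut (272,155), the drawers are flush (297,305), and the bystanders are at their starting pixels. The arm is clear at (232,320).

```bash
python3 -c "
from cell import r
r.finish_job(); print(r.observe()['t'])"
```

```text
the job is handed in; nothing more can be done
the job is handed in; nothing more can be done
```

I closed the flap and both open drawers, and handed the job in at about 23.5 s on the robot's clock, out of the 67 s allowed. The hand-in gave no verdict.

With the fingers shut, I pushed the flap over from behind on its outer face and pressed it down until the force guard stopped the arm. Then I pushed the green drawer (about 38 mm open) and the blue one (about 64 mm open) on their flat fronts until they met their stops. The orange drawer was already shut.

Last checks, from both cameras:
- **Drawers:** all three fronts are in line within about 2 mm. They measured 9–11 mm in front of the rack edge against the 12 mm stated, and the orange drawer, shut from the start, shows the same offset, so I put it down to calibration.
- **Flap:** it lies flat, with a slope of 0.002 or less and its top face about 194.5 mm above the trolley (193.5 mm expected).
- **Sharps box:** its measured position changed by less than 1 mm and its lid is level.
- **Bystanders:** none looks moved or knocked over in the final scene picture. I checked this by eye only.
- **Forces:** the tool force read about 8 N upward as the flap was pressed home. It read under 1 N just after each drawer stopped.

No check failed; the only disagreement was the 1–3 mm drawer offset above.

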